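Load the ware lift and wind it up to the mark

TASK

Get the pots ready to go across to the kiln shelf: pull the lock plug out of its socket on the screw lift and stand every pot that is on the bench upright on the lift's platform, while the platform is still down. Then fit the crank on the lift's square shaft and wind the platform up, turning the shaft with the crank only, until its top is level with the pointer on the gauge post (within about 3 mm). Finally take the crank off and leave the crank and the lock plug lying or standing on the wooden tool board, with the pots still standing on the platform; do not disturb the bucket, sponge, plaster disc or wooden stick.

Things in the scene. Friction and masses are not known exactly. Their poses are not given: they have to be found in the camera images.
- jack: Grey screw lift fixed on the bench. Origin on the bench under the shaft's axis. Along its own y: at -65 mm the lock plug's socket block (60 x 60 mm, top at 70 mm, 25 mm square hole); at 0 the gearbox (80 x 70 mm, top at 60 mm) with the upright shaft; at +250 mm the platform's middle. At x = +112, y = +362 mm stands a 14 mm square gauge post, top at 202 mm.
- platform_top (a point): Middle of the platform's upper face, axes parallel to the lift's. The plywood platform is 220 mm (x) by 200 mm (y), 100 mm above the bench when down, and can rise 75 mm.
- lift (a joint): Height the platform has risen, m: 0 is down, 0.075 the top stop. One turn of the shaft clockwise seen from above raises it 12 mm; anticlockwise lowers it. It stays where it is left and carries the pots easily.
- shaft: The lift's upright steel drive shaft, 20 mm square, sticking 36 mm out of the gearbox's top (the last 6 mm taper). Origin on its axis at the gearbox's top, 60 mm above the bench; x and y axes square to its flats; it turns with the crank. Turning it takes about 0.25 N m. The lock plug's head stands in the crank's path until it is pulled.
- mark (a point): The tip height of the dark pointer on the gauge post: the platform's top must end at this height (z). Set 35 to 65 mm above the lowered platform's top, different each time; it stays put and nothing can knock it.
- plug: Black lock plug, 86 mm tall, at first home in the socket. Origin at the foot of its 22 mm square, 36 mm long grooved shank; then a flange 44 x 50 x 8 mm; then a grip head 18 mm (x) by 42 mm (y), 44 to 86 mm above the origin. x, z along the lift's x, z. Home, the foot is 34 mm above the bench. A sprung ball in the groove holds it: a straight pull up of 10 to 20 N frees it. It can stand on its foot.
- board: Pale wooden tool board, 260 mm (x) by 140 mm (y), 6 mm thick, lying fixed on the bench. Origin at the middle of its underside.
- crank: Loose crank, z up, first standing on the board. Origin: centre of its hub's underside. Hub: dark steel block 44 x 44 x 45 mm (high), 23 mm square hole right through along z. A flat arm 20 mm wide, 10 mm thick, flush with the hub's top, runs along +x to a knob at 75 mm. About 345 g. Pushed home on the shaft the hub rests on the gearbox; fits four ways round, 9 degrees of play either way.
- knob_mid (a point): Middle of the crank's knob: an upright wooden cylinder 26 mm across and 50 mm tall that spins freely on its own axis, 75 mm from the hub's axis. This point is 72 mm above the hub's underside.
- pot1: Round bisque-fired clay pot, 60 mm across, 50 mm tall, about 130 g, standing on the bench mouth up. Origin at the centre of its underside, z up. Two to four such pots are there; the others are absent (None).
- pot2: Round bisque-fired clay pot, 60 mm across, 50 mm tall, about 130 g, standing on the bench mouth up. Origin at the centre of its underside, z up. Two to four such pots are there; the others are absent (None).
- pot3: Round bisque-fired clay pot, 60 mm across, 50 mm tall, about 130 g, standing on the bench mouth up. Origin at the centre of its underside, z up. Two to four such pots are there; the others are absent (None).
- pot4: Round bisque-fired clay pot, 60 mm across, 50 mm tall, about 130 g, standing on the bench mouth up. Origin at the centre of its underside, z up. Two to four such pots are there; the others are absent (None).
- bucket: Upturned dark green bucket, 170 mm across, 163 mm tall; origin at its underside. To be left alone.
- sponge: L-shaped green sponge block, 90 x 75 x 30 mm; origin at its underside. To be left alone.
- bat: White plaster disc, 150 mm across, 16 mm thick; origin at its underside. To be left alone.
- rib: Thin dark wooden modelling stick, 160 x 12 x 8 mm; origin at its underside. To be left alone.
Not all that is in view belongs to the job. What is shaped like the pot3 but purple or red is not meant. What is shaped like the pot4 but blue is not meant.

How it is judged:
By the outcome, as a careful person would: the job done as asked, in the order asked, and still so for the second after the job is handed in, with the robot touching nothing.
Of pot1, pot2, pot3, pot4 only 2 to 4 are there at a start; the rules pass over those that are not, and their reading is None.
At some moment in a run one of pot1, pot2, pot3, pot4 may be knocked a few centimetres aside while the robot is not near it.
Once in a run the grip may slacken for a moment while it holds something.
It also fails if it takes over 210 s, if anything falls off the work surface, if the arm or the gripper's body presses on something with over 40 N, if the wrist force passes 120 N, or if a joint passes its speed limit or range.

ROBOT

A 6-joint arm with a two-finger parallel gripper is mounted at the origin on the work surface. World frame = base frame: x ahead of the robot, y to its left, z up, the work surface at z = 0. Lengths are in m, angles in rad, forces in N, time in s.
With the tool pointing down it reaches from about 0.2 to 0.875 m from the base axis. Payload 3.4 kg.
Tool frame: the origin (TCP) lies between the finger pads; the fingertips stand 25 mm ahead of it and the grasp point (between the pads) lies 6 mm ahead of it (r.nose_length is the z of the fingertips in the tool frame, in m); z points along the fingers, y is the line along which they close (so a half turn about z gives the same grasp; the last joint's range is limited). The gripper opens to 94 mm and grips with 3 to 60 N. Pads are 16 mm wide; open, the fingers measure 119 mm over their backs; the gripper's body (75 mm by 177 mm) begins 78 mm behind the grasp point.
Start: joints at [1.063, 0.276, 1.505, -0, 1.361, -0.121], TCP at [0.217, 0.533, 0.23] pointing down, gripper open.
Joint ranges: [-2.89, 2.89], [-0.75, 2.08], [0.22, 2.7], [-1.18, 4.32], [0.11, 2.71], [-2.7, 2.7]. Speed limits (rad/s): [2.57, 2.57, 3.14, 3.14, 3.14, 3.14].

INTERFACE

Orientations are given as a unit quaternion [w, x, y, z].
In Python, from plant import r, gripper_to, inverse_kinematics, vision, models, telemetry gives the robot as it stands. Calls block until the motion is done:
- r.move_to(position, orientation): joint-space move of the TCP to a pose.
- r.move_l(position, rot=None, vel=0.15, guard=None): straight line of the TCP; rot=None keeps the orientation; vel is the mean speed in m/s. With guard (N) it stops when the force on the tool has changed by that much, and returns True; else False.
- r.movej(angles): joint-space move.
- gripper_to(opening, f_grip=None): finger opening in m; f_grip is the grip in N (None keeps the last); returns when the fingers have stopped.
- r.hold(seconds).
- inverse_kinematics(position, orientation): joint angles nearest the present ones, or None.
- vision.snapshot(name): name is "side" or "top"; returns the picture (420x560x3 uint8, red, green, blue); there is no depth.
- vision.get_calibration(name): a dict with "fx", "fy", "cx", "cy" (pixels), "D" ([k1, k2, p1, p2, k3] as OpenCV has them; the pictures are not rectified), "position" and "orientation" of the camera in the world. Camera axes: x right, y down, z forward; pixel columns grow to the right and rows downward; lengths in m; the calibration is good to about 2 mm. A picture is of the moment at which its call begins. get_calibration takes no time and is no camera call.
A pose or a line that the arm cannot do raises r.PlanningError and nothing moves.
- r.sign_off(): hands the job in; it is judged then, once.
Trained networks look in the newest picture that a camera, given by its name, has taken for a name from the list of things; names that differ only in an ending like _2 or _b are one class to them, and where a whole thing is asked for, a point or a joint stands for the part that bears it (a point fixed in the world has none). Each returns a list of dicts, best first, with "score" (0 to 1); they miss things now and then, are a little off and sometimes report something else, mostly with a low value. They report only what shows in the picture. A call takes as long as a camera call. They do not tell look-alikes from the thing itself.
- models.boxes_of(thing, camera): "at" ([x, y, z] in m, in world coordinates, good to about 4 mm: the middle of the surface that is visible of it).
- models.regions_of(thing, camera): "pixels" (420x560 bool, what is visible of it).
- models.mark_of(thing, camera): "at" ([x, y, z] in m, in world coordinates, good to about 4 mm: a listed point, or the origin of a listed thing).
Readings, each from a call of its own:
- telemetry.current_t(): time.
- telemetry.current_joints(): joint angles.
- telemetry.current_dq(): joint speeds.
- telemetry.current_joint_efforts(): joint torques, N m.
- telemetry.current_ee_pos(): TCP position.
- telemetry.current_tool_rot(): TCP orientation.
- telemetry.current_wrist_force(): force on the tool from outside, world axes, zero at the start.
- telemetry.current_torque(): the same for the moment, N m.
- telemetry.current_opening(): finger opening in m.
- telemetry.current_finger_force(): force on a finger pad.
Only numpy, scipy, OpenCV 4.12 (cv2) and the standard library are available. Lean on these libraries where they do the work, as an engineer would, in place of code of your own. Each camera call takes 0.05 s, during which the arm holds its last target. There are 200 camera calls.

## Working session

There is one attempt and no reset: what is moved stays moved. The work goes in short steps, each a Python script; the robot and the scene stay as the last script left them, time stands still between calls to the robot, and variables do not carry over. Pictures are saved under pics/ and viewed, at most 14 in all, crops included, and the job is handed in when it is done.

```bash
ls; mkdir -p pics
python3 - <<'E'
from plant import r, gripper_to, inverse_kinematics, vision, models, telemetry
import cv2
for n in ("top","side"):
    im=vision.snapshot(n); cv2.imwrite(f"pics/{n}0.png",im[:,:,::-1])
    c=vision.get_calibration(n); print({k:[round(float(x),4) for x in v] if hasattr(v,'__len__') else v for k,v in c.items()})
    for t in ["jack","platform_top","shaft","mark","plug","board","crank","knob_mid","pot1","bucket","sponge","bat","rib"]:
        print(n,t,[(d['at'].round(3).tolist() if hasattr(d['at'],'round') else [round(x,3) for x in d['at']],round(float(d['score']),2)) for d in models.mark_of(t,n)])
print(telemetry.current_t())
E
```

```text
pics
{'fx': 438.00357908998075, 'fy': 438.00357908998075, 'cx': 277.0006698451391, 'cy': 217.07510558478762, 'D': [0.0136, 0.0, 0.0, 0.0, 0.0], 'position': [0.4416, 0.0243, 1.5613], 'orientation': [0.0294, -0.6979, 0.7155, -0.0129]}
top jack [([0.504, 0.002, -0.003], 0.92), ([0.749, -0.232, -0.002], 0.47), ([0.508, -0.064, 0.039], 0.45)]
top platform_top [([0.488, 0.247, 0.099], 0.91)]
top shaft [([0.504, -0.001, 0.058], 0.56), ([0.488, 0.247, 0.099], 0.32)]
top mark [([0.593, 0.369, 0.144], 0.48)]
top plug [([0.507, -0.064, 0.037], 0.45)]
top board [([0.48, -0.206, 0.001], 0.61), ([0.488, -0.248, 0.08], 0.43)]
top crank [([0.413, -0.223, 0.005], 0.59)]
top knob_mid [([0.49, -0.247, 0.076], 0.47)]
top pot1 [([0.286, -0.39, -0.0], 0.79), ([0.504, -0.453, -0.003], 0.74), ([0.418, -0.378, 0.002], 0.74), ([0.392, -0.489, -0.001], 0.7), ([0.646, 0.014, -0.003], 0.65), ([0.568, -0.367, 0.0], 0.51)]
top bucket [([0.482, 0.558, 0.001], 0.86)]
top sponge [([0.788, -0.046, 0.002], 0.75), ([0.48, -0.204, -0.003], 0.52)]
top bat [([0.749, -0.231, -0.001], 0.97), ([0.483, 0.56, -0.004], 0.7)]
top
[... 359 characters left out ...]
89, 0.252, 0.097], 0.93)]
side shaft [([0.507, -0.0, -0.003], 0.3)]
side mark []
side plug [([0.508, -0.065, 0.034], 0.7)]
side board [([0.48, -0.206, 0.003], 0.56)]
side crank [([0.419, -0.224, 0.011], 0.94)]
side knob_mid [([0.486, -0.249, 0.08], 0.46)]
side pot1 [([0.289, -0.397, -0.001], 0.94), ([0.504, -0.457, -0.001], 0.93), ([0.573, -0.371, -0.0], 0.85), ([0.673, -0.117, 0.001], 0.82), ([0.651, 0.014, -0.0], 0.76), ([0.392, -0.489, -0.002], 0.64), ([0.775, 0.207, -0.002], 0.45)]
side bucket [([0.482, 0.563, -0.003], 0.56)]
side sponge [([0.792, -0.048, 0.001], 0.88), ([0.486, -0.249, 0.079], 0.18)]
side bat [([0.752, -0.232, 0.002], 0.66)]
side rib [([0.771, 0.205, -0.002], 0.73)]
1.4
```

View pics/top0.png

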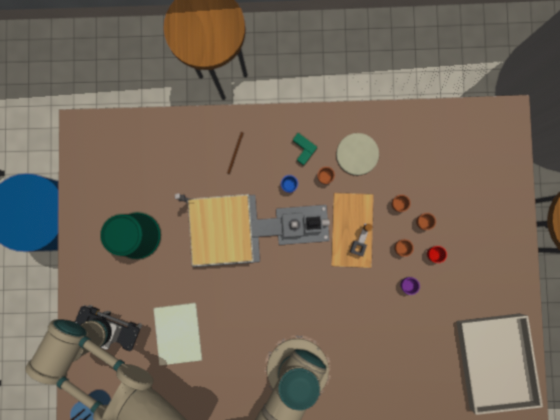

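View pics/side0.png

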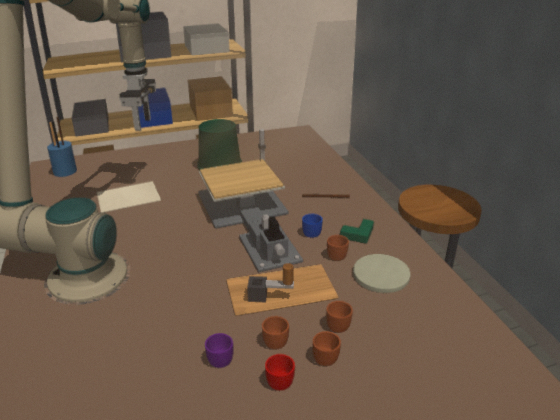

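The top view shows the lift with its platform at (222,230), the shaft and plug at (293–313,224), and the board at (353,230) with the crank hub at (358,248).

Pot candidates in the top view:
- **Clay brown:** (400,204), (425,222), (402,248) and (325,177)
- **Look-alikes:** red (436,255), purple (409,286) and blue (289,185)

I choose the four clay-brown ones and will check them in a crop.

```bash
cat > h.py <<'E'
from plant import r, gripper_to, inverse_kinematics, vision, models, telemetry
import numpy as np, cv2
from scipy.spatial.transform import Rotation as R
def Q(yaw):  # tool down, closing axis (tool y) at world angle yaw+90deg+... tool x at angle yaw
    q=(R.from_euler('z',yaw)*R.from_euler('x',np.pi)).as_quat(); return np.array([q[3],*q[:3]])
def cam(n):
    c=vision.get_calibration(n); q=np.array(c['orientation']); M=R.from_quat([*q[1:],q[0]]).as_matrix()
    K=np.array([[c['fx'],0,c['cx']],[0,c['fy'],c['cy']],[0,0,1]]); return K,np.array(c['D'],float),M,np.array(c['position'])
def proj(n,P):
    K,D,M,p=cam(n); return cv2.projectPoints(np.asarray(P,float).reshape(-1,1,3),cv2.Rodrigues(M.T)[0],-M.T@p,K,D)[0][:,0]
def unproj(n,uv,z):
    K,D,M,p=cam(n); x=cv2.undistortPoints(np.asarray(uv,float).reshape(-1,1,2),K,D)[:,0]
    d=np.c_[x,np.ones(len(x))]@M.T; return p+d*((z-p[2])/d[:,2])[:,None]
def shot(n,k=6): return np.mean([vision.snapshot(n).astype(np.float32) for _ in range(k)],0)
def ortho(n,im,c,h,z,N=260):  # right=+x, up=+y
    a=np.linspace(-h,h,N); X,Y=np.meshgrid(c[0]+a,c[1]-a); uv=proj(n,np.c_[X.ravel(),Y.ravel(),np.full(X.size,z)]).astype(np.float32)
    return cv2.remap(im,uv[:,0].reshape(N,N),uv[:,1].reshape(N,N),cv2.INTER_CUBIC)
def save(f,im): cv2.imwrite(f'pics/{f}.png',np.clip(im,0,255)[:,:,::-1].astype(np.uint8))
def marks(t,n,k=1):
    o=[]
    for _ in range(k): o=models.mark_of(t,n) or o
    return [(np.array(d['at']).round(4).tolist(),round(float(d['score']),2)) for d in o]
E
python3 - <<'E'
from h import *
I={n:shot(n) for n in('top','side')}
row=lambda n:np.hstack([ortho(n,I[n],(.505,-.02),.065,.096),ortho(n,I[n],(.44,-.235),.075,.051),cv2.resize(I[n][(115 if n=='side' else 180):(180 if n=='side' else 245),(230 if n=='side' else 150):(295 if n=='side' else 215)],(260,260),interpolation=cv2.INTER_CUBIC)])
save('c1',np.vstack([row('top'),row('side')])*1.4)
p=[cv2.resize(I['top'][150:300,270:460],(380,300),interpolation=cv2.INTER_CUBIC),cv2.resize(I['side'][200:400,190:443],(380,300),interpolation=cv2.INTER_CUBIC)]
save('c2',np.hstack(p)*1.4)
E
```

```text
(no output)
```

View pics/c1.png

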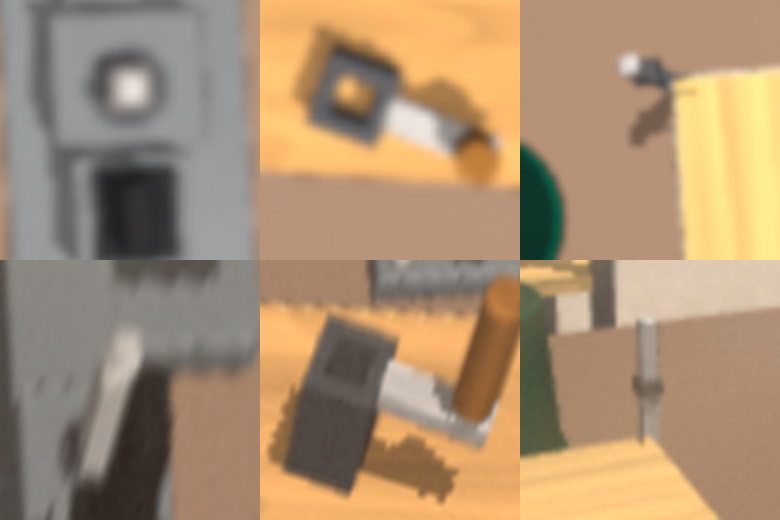

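View pics/c2.png

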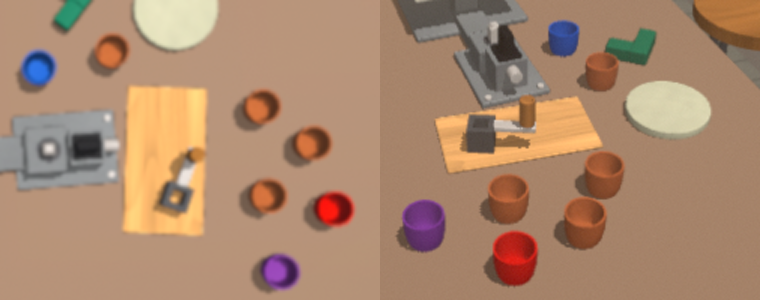

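Crops confirm four clay-brown pots at (262,107), (312,143), (267,195) and (112,52) in the left half; the red, purple and blue ones are decoys. The shaft shows at (127,88) and the pointer on the post at (648,385) in the first composite. Next I measure yaws and the mark height.

```bash
cat > m.py <<'E'
from h import *
I={n:shot(n,4) for n in('top','side')}
o=ortho('top',I['top'],(.505,0),.02,.093,200).mean(2)
m=(o>(o.max()+np.median(o))/2).astype(np.uint8); rc=cv2.minAreaRect(cv2.findNonZero(m)); print('shaft',rc, .505+(rc[0][0]-99.5)*.0002,-(rc[0][1]-99.5)*.0002)
def rect(t,z,n='top'):
    d=models.regions_of(t,n)
    for e in d[:2]:
        v,u=np.nonzero(e['pixels']); P=unproj(n,np.c_[u,v],z)[:,:2].astype(np.float32); q=cv2.minAreaRect(P*1000); print(t,n,round(float(e['score']),2),np.round(q[0],1),np.round(q[1],1),round(q[2],1))
rect('platform_top',.1); rect('board',.006); rect('crank',.05); rect('platform_top',.1,'side'); rect('plug',.09)
# post profile, lift yaw from marks
s=np.array([.505,.0005]); p=np.array([.4885,.2495]); t=-np.arctan2(*(p-s)); print('yaw',t)
for n in('side','top'):
    b=np.r_[s+R.from_euler('z',t).as_matrix()[:2,:2]@[.112,.362],0]
    zz=np.arange(.11,.215,.003); uv=proj(n,b+np.c_[0*zz,0*zz,zz]).astype(np.float32)
    g=I[n].mean(2); pr=[min(cv2.remap(g,uv[i:i+1,:1]+d,uv[i:i+1,1:],1)[0,0] for d in(-1,0,1)) for i in range(len(zz))] if n=='side' else cv2.remap(g,uv[:,:1],uv[:,1:],1)[:,0]
    print(n,b.round(4),[(round(float(z),3),int(v)) for z,v in zip(zz,pr)])
E
python3 m.py
```

```text
shaft ((104.5, 97.0), (74.0, 69.0), 90.0) 0.506 0.0005
platform_top top 0.62 [492.1 250.8] [226.6 205.4] 2.8
board top 0.61 [ 482.5 -206.4] [139.4 259.4] 86.2
board top 0.39 [778.5 -30.8] [100.2  86.5] 49.8
crank top 0.61 [ 450.8 -228.5] [ 50.5 113.2] 69.7
platform_top side 0.85 [486.7 230.7] [227.8 231.2] 2.2
plug top 0.73 [507.1 -67.6] [50.3 47. ] 88.5
plug top 0.4 [ 568.4 -359.9] [56.6 50.4] 88.4
yaw 0.0661683237331572
side [0.5928 0.3691 0.    ] [(0.11, 87), (0.113, 87), (0.116, 88), (0.119, 87), (0.122, 88), (0.125, 88), (0.128, 86), (0.131, 79), (0.134, 72), (0.137, 68), (0.14, 68), (0.143, 70), (0.146, 73), (0.149, 77), (0.152, 85), (0.155, 89), (0.158, 91), (0.161, 91), (0.164, 90), (0.167, 89), (0.17, 91), (0.173, 92), (0.176, 92), (0.179, 92), (0.182, 92), (0.185, 90), (0.188, 89), (0.191, 88), (0.194, 88), (0.197, 94), (0.2, 106), (0.203, 128), (0.206, 139), (0.209, 141), (0.212, 140)]
top [0.5928 0.3691 0.    ] [(0.11, 68), (0.113, 68), (0.116, 67), (0.119, 65), (0.122, 64), (0.125, 63), (0.128, 63), (0.131, 63), (0.134, 62), (0.137, 61), (0.14, 61), (0.143, 60), (0.146, 60), (0.149, 60), (0.152, 60), (0.155, 60), (0.158, 62), (0.161, 64), (0.164, 68), (0.167, 71), (0.17, 76), (0.173, 83), (0.176, 89), (0.179, 95), (0.182, 101), (0.185, 107), (0.188, 113), (0.191, 118), (0.194, 124), (0.197, 128), (0.2, 132), (0.203, 135), (0.206, 138), (0.209, 138), (0.212, 138)]
```

```bash
cat >> h.py <<'E'
TL=.052; S=np.array([.5055,.0005])
def L(x,y): return S+R.from_euler('z',TL).as_matrix()[:2,:2]@[x,y]
def qbest(pos,yaw):
    best=None
    for k in(0,np.pi,-np.pi):
        j=inverse_kinematics(np.array(pos),Q(yaw+k))
        if j is not None and (best is None or abs(j[5])<abs(best[0])): best=(j[5],yaw+k)
    return Q(best[1])
def tcp(): return np.array(telemetry.current_ee_pos())
def T(): return round(telemetry.current_t(),1)
E
python3 - <<'E'
from h import *
p=np.array([.5078,-.0655]); q=qbest([*p,.2],TL+np.pi/2)
r.move_to([*p,.2],q); gripper_to(.05,50); print(T())
print(r.move_l([*p,.108],vel=.12,guard=8),tcp(),T())
gripper_to(.0,50); print('op',telemetry.current_opening(),telemetry.current_wrist_force())
r.move_l([*p,.22],vel=.1); print('op',telemetry.current_opening(),tcp(),T())
b=np.array([.565,-.192]); r.move_to([*b,.2],q)
print('op',telemetry.current_opening(), r.move_l([*b,.083],vel=.1), r.move_l([*b,.074],vel=.03,guard=4),tcp())
gripper_to(.05,30); r.hold(.2); r.move_l([*b,.25],vel=.25); print(T())
save('t1',np.hstack([cv2.resize(shot('side',1)[190:410,190:410],(600,600)),cv2.resize(shot('top',1)[150:290,270:460],(800,600))])[::2,::2])
for n in('top','side'): print(marks('pot1',n),marks('plug',n))
E
```

```text
5.8
False [ 0.50838466 -0.06565437  0.10853649] 6.8
op 0.01765980395312107 [-0.92545399 -0.59820784  3.01464688]
op 0.018024247470584804 [ 0.50733554 -0.06540661  0.21935557] 8.6
op 0.0175338804093144 False True [ 0.56596139 -0.19248322  0.08013647]
12.5
[([0.5067, -0.4561, -0.0035], 0.8), ([0.6722, -0.1129, 0.0018], 0.78), ([0.2887, -0.3906, -0.003], 0.75), ([0.6445, 0.0156, -0.0023], 0.64), ([0.5673, -0.3708, -0.0037], 0.59), ([0.391, -0.4869, -0.005], 0.57), ([0.4193, -0.3785, 0.0029], 0.53), ([0.5955, 0.3683, 0.1386], 0.32)] [([0.5711, -0.1892, 0.0089], 0.51)]
[([0.4152, -0.372, -0.0032], 0.86), ([0.3884, -0.4859, -0.0008], 0.86), ([0.6491, 0.0146, -0.0017], 0.84), ([0.2886, -0.3963, 0.002], 0.82), ([0.504, -0.4585, -0.0016], 0.71), ([0.6767, -0.1157, 0.0012], 0.68), ([0.5704, -0.3721, 0.0008], 0.63)] [([0.5686, -0.1924, 0.008], 0.63), ([0.4887, -0.2493, 0.0792], 0.39)]
```

View pics/t1.png

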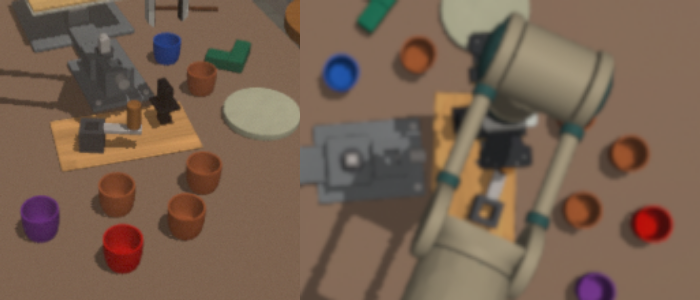

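The plug stands upright on the board at (165,100) in the left half. Next, the pots.

```bash
cat > pots.py <<'E'
from h import *
import sys
DEC=np.array([[.2887,-.3935],[.647,.015],[.390,-.4865]])
POT=[[.674,-.1145],[.569,-.3715],[.5055,-.457],[.417,-.3755]]
SLOT=[(.05,.30),(-.05,.30),(.05,.20),(-.05,.20)]
def find(e,rad=.07):
    D=[]
    for n in('side','top'):
        vision.snapshot(n)
        c=[np.array(d['at']) for d in models.mark_of('pot1',n)]
        c=[x[:2] for x in c if abs(x[2])<.02 and np.hypot(*(DEC-x[:2]).T).min()>.035 and np.hypot(*(x[:2]-e))<rad]
        if c: D.append(min(c,key=lambda x:np.hypot(*(x-e))))
    print('find',np.round(D,4).tolist()); return np.mean(D,0) if D and (len(D)<2 or np.hypot(*(D[0]-D[1]))<.015) else None
def do(i):
    p=find(np.array(POT[i]))
    if p is None: return False
    others=np.array([x for k,x in enumerate(POT) if k not in done and k!=i]+DEC.tolist()+[[.569,-.19],[.79,-.05],[.752,-.232]])
    d=others-p; d=d[np.hypot(*d.T)<.18]
    yaws=np.linspace(0,np.pi,12,endpoint=False)   # tool x angle; closing axis = yaw-90
    def cost(y):
        c=np.array([np.sin(y),-np.cos(y)]); return sum(abs(v@c)/np.linalg.norm(v)**3 for v in d)*1e-3+0.02*abs(np.sin(y-np.arctan2(p[1],p[0])-np.pi/2))
    y=min(yaws,key=cost); q=qbest([*p,.2],y)
    r.move_to([*p,.17],q); gripper_to(.084,30)
    hit=r.move_l([*p,.037],vel=.15,guard=8)
    if hit: print('HIT',tcp()); r.move_l([*p,.17]); return False
    gripper_to(.0,30); z=tcp()[2]; op=telemetry.current_opening()
    r.move_l([*p,.21],vel=.2); op2=telemetry.current_opening(); print(i,'op',op,op2)
    if op2<.04: return False
    s=L(*SLOT[i]); q=qbest([*s,.2],TL)
    r.move_to([*s,.21],q); print('op',telemetry.current_opening())
    if telemetry.current_opening()<.04: return False
    r.move_l([*s,.1+z+.006],vel=.15); print('down',r.move_l([*s,.1+z-.006],vel=.03,guard=3),tcp()[2])
    gripper_to(.074); r.hold(.1); r.move_l([*s,.23],vel=.25); print('placed',i,T()); return True
done=[]
for i in map(int,sys.argv[1:]):
    if not do(i): print('FAIL',i); break
    done.append(i)
for n in('top','side'):
    save(f'p{sys.argv[1]}{n}',vision.snapshot(n)); print(marks('pot1',n))
E
python3 pots.py 0 1
```

```text
find [[0.676, -0.1174], [0.6751, -0.1146]]
0 op 0.05838260044372515 0.0588812444193547
op 0.058555895142286936
down True 0.1372481060830525
placed 0 21.2
find [[0.5702, -0.3713], [0.5693, -0.3692]]
1 op 0.05865848313024643 0.05866230570920573
op 0.058407197214514636
down True 0.1372508470028246
placed 1 31.2
[([0.2884, -0.3899, -0.0024], 0.76), ([0.647, 0.0125, -0.0024], 0.73), ([0.4165, -0.378, 0.0005], 0.59), ([0.5045, -0.4538, -0.002], 0.54), ([0.5392, 0.3052, 0.1005], 0.52), ([0.3897, -0.4866, -0.0041], 0.49)]
[([0.5043, -0.4586, 0.0013], 0.87), ([0.6495, 0.0143, -0.0031], 0.86), ([0.4184, -0.3704, -0.0036], 0.77), ([0.4884, 0.2505, 0.0994], 0.71), ([0.2859, -0.3955, 0.0023], 0.66), ([0.4432, 0.3018, 0.1011], 0.64), ([0.3895, -0.4901, -0.0038], 0.62), ([0.5415, 0.3031, 0.1045], 0.58)]
```

```bash
python3 pots.py 2 3
python3 - <<'E'
from h import *
r.move_to([.3,-.35,.3],qbest([.3,-.35,.3],0)); 
I={n:shot(n,4) for n in('top','side')}
save('p4',np.hstack([cv2.resize(I['top'][160:300,160:460],(800,373)),])); 
save('p4',np.vstack([cv2.resize(I['top'][160:300,160:440],(700,350),interpolation=cv2.INTER_CUBIC),cv2.resize(I['side'][120:220,180:380],(700,350),interpolation=cv2.INTER_CUBIC)])[:,:][:600] if 0 else np.hstack([cv2.resize(I['top'][170:280,160:270],(400,400),interpolation=cv2.INTER_CUBIC),cv2.resize(I['side'][120:220,195:295],(400,400),interpolation=cv2.INTER_CUBIC)]))
for t in('mark','crank','knob_mid','shaft','platform_top','plug','pot1'):
    for n in('top','side'):
        vision.snapshot(n); print(t,n,marks(t,n))
E
```

```text
find [[0.5019, -0.4589], [0.5038, -0.4538]]
2 op 0.058507710063477124 0.05840378771129548
op 0.05855837443576634
down True 0.1371809700616554
placed 2 41.6
find [[0.4161, -0.373], [0.4135, -0.3776]]
3 op 0.05856029080562805 0.05889896219589433
op 0.058839275639301684
down True 0.13716222986055487
placed 3 51.0
[([0.2909, -0.3932, 0.0016], 0.84), ([0.5445, 0.2056, 0.0965], 0.71), ([0.3926, -0.4845, -0.0015], 0.67), ([0.6462, 0.0106, -0.0049], 0.6), ([0.5426, 0.3054, 0.1016], 0.49)]
[([0.5418, 0.2004, 0.1023], 0.87), ([0.4452, 0.299, 0.0998], 0.84), ([0.3853, -0.4893, -0.0013], 0.84), ([0.6458, 0.0132, -0.004], 0.83), ([0.2856, -0.3973, 0.0019], 0.74), ([0.447, 0.1987, 0.0948], 0.69), ([0.5463, 0.3044, 0.101], 0.66)]
mark top [([0.5943, 0.3671, 0.1419], 0.6), ([0.4778, -0.2031, -0.0022], 0.51)]
mark side [([0.4813, 0.562, -0.0041], 0.73), ([0.5983, 0.3688, 0.1393], 0.36)]
crank top [([0.4142, -0.2206, 0.0045], 0.79)]
crank side [([0.4184, -0.2244, 0.0083], 0.66)]
knob_mid top [([0.4869, -0.248, 0.0767], 0.61), ([0.5422, 0.3025, 0.1025], 0.47), ([0.483, 0.5581, 0.0002], 0.45), ([0.5927,
[... 260 characters left out ...]
, 0.74)]
plug top [([0.5675, -0.1913, 0.0074], 0.65), ([0.45, 0.1953, 0.0979], 0.44)]
plug side [([0.5676, -0.1902, 0.0055], 0.81)]
pot1 top [([0.5437, 0.2053, 0.0983], 0.83), ([0.5433, 0.3044, 0.102], 0.81), ([0.4487, 0.1972, 0.1002], 0.68), ([0.4396, 0.3013, 0.0977], 0.57), ([0.3905, -0.4876, -0.0056], 0.55), ([0.2874, -0.3903, -0.0002], 0.49), ([0.6483, 0.0114, -0.001], 0.46), ([0.7877, -0.0473, -0.0006], 0.41)]
pot1 side [([0.391, -0.4901, -0.002], 0.92), ([0.4481, 0.2003, 0.0966], 0.86), ([0.5445, 0.3026, 0.1029], 0.84), ([0.6483, 0.0131, -0.0049], 0.73), ([0.5419, 0.202, 0.0986], 0.59), ([0.2859, -0.3953, 0.0005], 0.56), ([0.4475, 0.2995, 0.101], 0.5), ([0.4192, -0.2217, 0.0083], 0.5)]
```

View pics/p4.png

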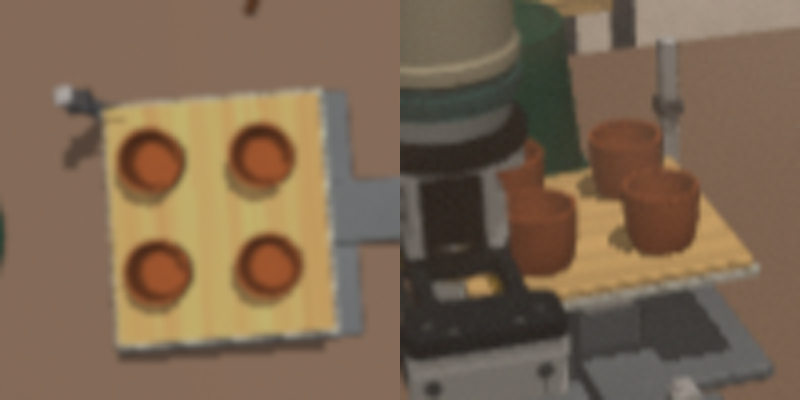

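Left half: all four pots stand on the platform at (150,160), (262,155), (158,272) and (268,266). The pointer shows at (668,105) on the right. I'll check the crank pose by wireframe overlay before grasping.

```bash
cat > ov.py <<'E'
from h import *
def draw(n,im,box,k,items):
    x0,y0,w,h=box; o=cv2.resize(im[y0:y0+h,x0:x0+w],None,fx=k,fy=k,interpolation=cv2.INTER_CUBIC).copy()
    for P,c in items:
        uv=(proj(n,P)-[x0,y0]+.5)*k-.5; cv2.polylines(o,[np.int32(np.round(uv))],True,c,1,cv2.LINE_AA)
    return o
def sq(c,yaw,w,h,z,cx=0,cy=0):
    a=np.array([[-w,-h],[w,-h],[w,h],[-w,h]])/2+[cx,cy]; return np.c_[a@R.from_euler('z',yaw).as_matrix()[:2,:2].T+c,np.full(4,z)]
def crank(c,yaw,z0,col=(0,255,0)):
    th=np.linspace(0,6.28,20); k=np.array(c)+.075*np.array([np.cos(yaw),np.sin(yaw)])
    circ=np.c_[k[0]+.013*np.cos(th),k[1]+.013*np.sin(th),np.full(20,z0+.097)]
    return [(sq(c,yaw,.044,.044,z0+.045),col),(sq(c,yaw,.023,.023,z0+.045),col),(sq(c,yaw,.044,.044,z0),(255,0,255)),(circ,(0,0,255))]
E
python3 - <<'E'
from ov import *
T0=cv2.imread('pics/top0.png')[:,:,::-1].astype(np.float32); S0=cv2.imread('pics/side0.png')[:,:,::-1].astype(np.float32)
out=[]
for c,y in(((.419,-.214),-.38),((.4163,-.2225),-.362)):
    it=crank(c,y,.006)
    out.append(np.hstack([draw('top',T0,(335,215,50,50),6,it),draw('side',S0,(235,255,75,50),6,it)]))
save('ov1',np.vstack(out))
E
```

```text
(no output)
```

View pics/ov1.png

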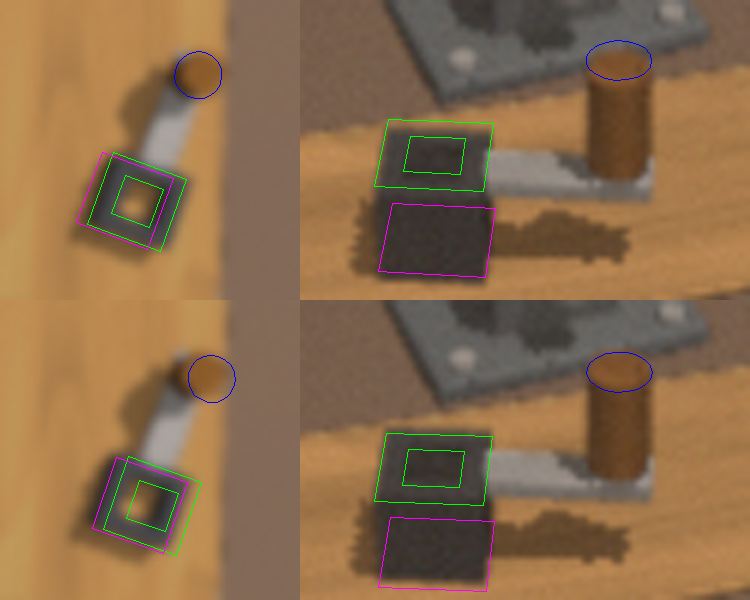

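The true hub pose lies between the two overlays, at about (.419,-.2155) with yaw -0.38. I'll grasp the hub across its y faces, carry it to the shaft and search with guarded descents.

```bash
cat > fit.py <<'E'
from h import *
c=np.array([.419,-.2155]); yaw=-.38; q=qbest([*c,.2],yaw)
r.move_to([*c,.17],q); gripper_to(.075,50)
if r.move_l([*c,.040],vel=.12,guard=8): print('HIT',tcp()); raise SystemExit
gripper_to(0,50); g=tcp(); print('op',telemetry.current_opening(),g)
r.move_l([*c,.16],vel=.12); r.hold(.1); print('op',telemetry.current_opening(),T())
if telemetry.current_opening()<.035: raise SystemExit
# keep same tool-relative yaw: find whether q was yaw or yaw+pi
a=R.from_quat(np.roll(q,-1)).as_matrix()[:2,0]; k=0 if a@[np.cos(yaw),np.sin(yaw)]>0 else np.pi
y2=.03; q2=Q(y2+k); s=S.copy()
r.move_to([*s,.16],q2); print('over',tcp(),telemetry.current_opening(),T())
for n in('top','side'): print(marks('crank',n),marks('knob_mid',n))
I={n:shot(n,3) for n in('top','side')}
for n in I: np.save(f'/tmp/{n}.npy',I[n])
E
python3 fit.py
python3 - <<'E'
from ov import *
I={n:np.load(f'/tmp/{n}.npy') for n in('top','side')}
it=crank((.5055,.0005),.03,.16-.034)
save('ov2',np.hstack([draw('top',I['top'],(255,185,66,66),6,it),draw('side',I['side'],(235,190,66,66),6,it)]))
E
```

```text
op 0.044099566732626515 [ 0.41903049 -0.21623433  0.04033463]
op 0.043683398235819314 59.2
over [ 5.05223990e-01 -3.55141371e-04  1.59773408e-01] 0.04377216406125049 60.2
[([0.4162, -0.2217, 0.0044], 0.77)] [([0.4904, -0.2482, 0.0788], 0.37)]
[([0.4187, -0.223, 0.0092], 0.89)] [([0.4876, -0.2491, 0.0802], 0.71), ([0.4499, 0.2004, 0.102], 0.4)]
```

View pics/ov2.png

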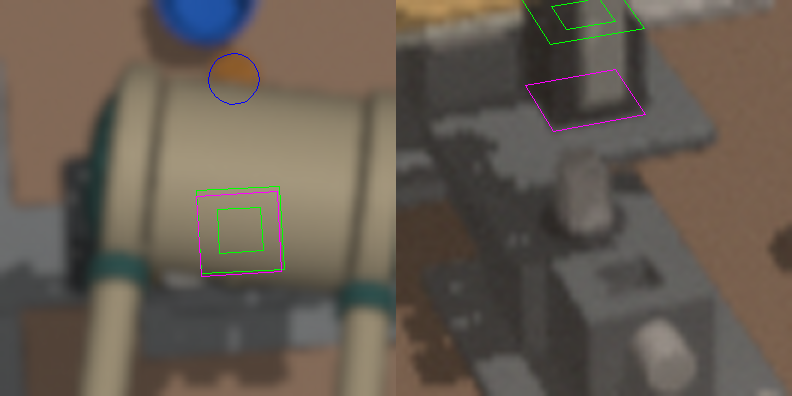

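The side view shows the hub held above the shaft, with its lower edge matching the predicted wireframe (525–645, 70–130). Now descending.

```bash
cat > ins.py <<'E'
from h import *
p0=tcp(); s=p0[:2].copy()
offs=[(0,0)]+[(rr*np.cos(a),rr*np.sin(a)) for rr,n in((.0018,6),(.0035,10),(.005,12)) for a in np.arange(n)*2*np.pi/n]
t0=T()
for o in offs:
    x=s+o
    r.move_l([*x,.1335],vel=.06); hit=r.move_l([*x,.1195],vel=.03,guard=6); z=tcp()[2]
    print(np.round(o,4),hit,round(z,4))
    if z<.1225: break
    if T()-t0>35: raise SystemExit('time')
hit=r.move_l([*x,.095],vel=.04,guard=12); print(hit,tcp(),telemetry.current_wrist_force(),telemetry.current_torque(),telemetry.current_opening(),T())
E
python3 ins.py
```

```text
[0 0] True 0.1239
[0.0018 0.    ] True 0.1242
[0.0009 0.0016] True 0.1241
[-0.0009  0.0016] True 0.1238
[-0.0018  0.    ] False 0.1193
False [5.03797390e-01 6.65902137e-05 9.48231546e-02] [-1.24050346  0.40504464 -3.04985451] [-0.02460649  0.18491314  0.03016611] 0.04371276905563069 65.4
```

Seated: TCP z is 0.0948, so the hub is home. Releasing, regrasping by the knob, then a first cautious turn while watching the forces.

```bash
cat > wind.py <<'E'
from h import *
def wind(C,rad,a0,a1,v=.1,step=np.radians(15),z=.146):
    n=max(1,int(np.ceil(abs(a1-a0)/step))); F=[]
    for a in np.linspace(a0,a1,n+1)[1:]:
        r.move_l([C[0]+rad*np.cos(a),C[1]+rad*np.sin(a),z],vel=v)
        f=np.array(telemetry.current_wrist_force()); u=np.array([np.cos(a),np.sin(a)]); F.append((a,f[:2]@u,f[0]*u[1]-f[1]*u[0],f[2],np.hypot(*f[:2])))
        if np.linalg.norm(f)>45 or telemetry.current_opening()<.02: print('STOP',a,f,telemetry.current_opening()); return a,F
    return a1,F
E
python3 - <<'E'
from wind import *
gripper_to(.075); p=tcp(); r.move_l([*p[:2],.2],vel=.25)
C=np.array([.5045,.0002])
q=qbest([C[0]+.075,C[1],.2],TL+np.pi/2)
r.move_to([C[0]-.1,C[1]-.12,.24],q)
vis={}
for n in('top','side'):
    vision.snapshot(n); print(n,marks('crank',n),marks('knob_mid',n))
k=[np.array(x[0]) for n in('top','side') for x in marks('knob_mid',n) if abs(x[0][2]-.132)<.015]
print(k,T())
k=np.mean(k,0); a0=np.arctan2(k[1]-C[1],k[0]-C[0]); print('a0',a0)
if abs(a0-.03)>.2: a0=.03
x=C+.075*np.array([np.cos(a0),np.sin(a0)])
r.move_to([*x,.2],q); gripper_to(.05,20); print(r.move_l([*x,.146],vel=.12,guard=8),tcp())
gripper_to(0,20); print(telemetry.current_opening(),tcp(),telemetry.current_wrist_force())
a,F=wind(C,.075,a0,a0-np.pi,v=.07); print(np.round(F[::2],2).tolist(),T(),tcp(),telemetry.current_opening())
print(a); open('/tmp/a','w').write(f'{a0} {a}')
E
```

```text
top [([0.5022, -0.0029, 0.0576], 0.51), ([0.5409, 0.3044, 0.1013], 0.38)] [([0.5811, 0.0009, 0.1328], 0.58)]
side [([0.5045, -0.0024, 0.0649], 0.61)] [([0.5798, -0.0026, 0.134], 0.5)]
[array([0.5811, 0.0009, 0.1328]), array([ 0.5798, -0.0026,  0.134 ])] 68.7
a0 -0.013824004122005986
False [ 0.57983784 -0.00079369  0.14620952]
0.025591838195765944 [ 0.57954783 -0.00088641  0.14656587] [-0.77723585 -0.36646264  2.18013503]
[[-0.28, -0.65, -3.45, 5.43, 3.51], [-0.8, 2.93, -1.97, 6.18, 3.53], [-1.32, 4.34, -2.16, 6.71, 4.85], [-1.85, 6.3, -1.09, 9.01, 6.39], [-2.37, 5.86, -2.56, 10.9, 6.39], [-2.89, 3.86, -4.71, 11.39, 6.09]] 76.4 [ 0.42831841 -0.00108108  0.14661667] 0.02558788277471881
-3.155416657711799
```

Run:
```python
from wind import *
a0,a=map(float,open('/tmp/a').read().split())
a,F=wind(np.array([.5045,.0002]),.075,a,a0-2*np.pi*39/12,v=.09); F=np.array(F)
print('max',np.abs(F[:,1:]).max(0),'rise',(a0-a)/2/np.pi*12,T(),telemetry.current_opening()); open('/tmp/a','w').write(f'{a0} {a}')
gripper_to(.05); p=tcp(); r.move_l([*p[:2],.21],vel=.2); r.move_to([.35,-.25,.28],qbest([.35,-.25,.28],0))
I={n:shot(n,6) for n in('top','side')}
for n in I: np.save(f'/tmp/{n}.npy',I[n])
for t in('mark','platform_top','crank','knob_mid'):
    for n in('top','side'): print(t,n,marks(t,n))
save('w1',np.hstack([cv2.resize(I['top'][165:265,155:255],(400,400),interpolation=cv2.INTER_CUBIC),cv2.resize(I['side'][115:195,195:275],(400,400),interpolation=cv2.INTER_CUBIC)])*1.3)
```

```text
max [ 6.52753424  6.22884525 12.52993173  7.41082347] rise 38.99999999999999 100.6 0.025548355010848067
mark top [([0.4781, -0.2056, -0.0015], 0.45), ([0.5939, 0.3681, 0.1404], 0.36)]
mark side [([0.7927, -0.0447, -0.0005], 0.66), ([0.5986, 0.3689, 0.1408], 0.38)]
platform_top top [([0.4909, 0.2491, 0.1402], 0.88)]
platform_top side [([0.4883, 0.2509, 0.1369], 0.79)]
crank top [([0.5002, -0.0034, 0.0598], 0.74)]
crank side [([0.5022, -0.0077, 0.0605], 0.68), ([0.507, -0.0037, -0.0022], 0.54)]
knob_mid top [([0.5044, -0.0772, 0.1339], 0.54)]
knob_mid side []
```

View pics/w1.png

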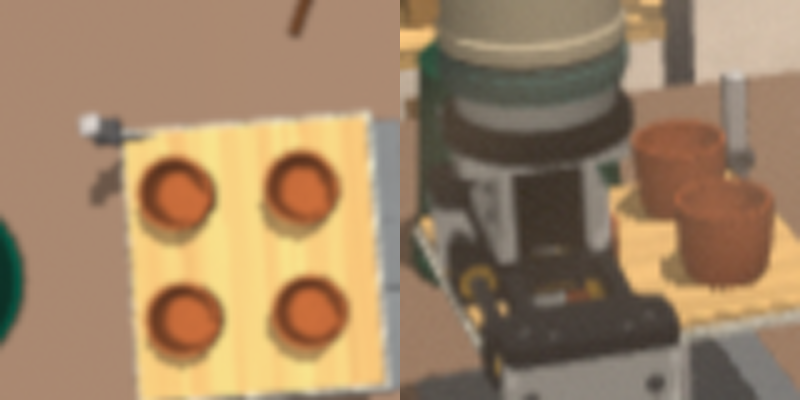

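The top view shows the four pots still standing and the collar and pointer at (110,130). In the side view the pointer is at (738,160), just behind a pot. I'll check the mark height with a wireframe of the post on the first side picture.

Run:
```python
from ov import *
S0=cv2.imread('pics/side0.png')[:,:,::-1].astype(np.float32); T0=cv2.imread('pics/top0.png')[:,:,::-1].astype(np.float32)
b=L(.112,.362); print(b)
def items(b,z):
    it=[(sq(b,TL,.014,.014,.202),(0,255,0)),(sq(b,TL,.022,.022,z+.005),(255,0,0)),(sq(b,TL,.022,.022,z-.005),(255,255,0))]
    c=sq(b,TL,.014,.014,0)
    return it+[(np.array([v+[0,0,.1],v+[0,0,.202]]),(0,255,0)) for v in c]
no=[]
save('ov3',np.vstack([np.hstack([draw(n,I,bx,10,no),draw(n,I,bx,10,items(b,.141))]) for n,I,bx in(('side',S0,(247,120,30,30)),('top',T0,(170,185,30,30)))]))
```

```text
[0.59853309 0.36783206]
```

View pics/ov3.png

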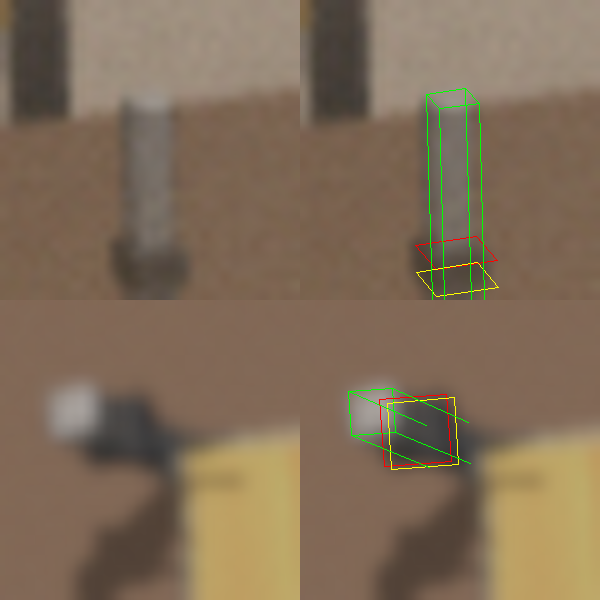

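The post and collar wireframe at z = 0.141 matches both views, with the collar at rows 235–290 in the side view. So the mark is about 0.141. I'll wind a further 2.4 mm and check.

Run:
```python
from wind import *
a0,a=map(float,open('/tmp/a').read().split()); C=np.array([.5045,.0002])
x=C+.075*np.array([np.cos(a),np.sin(a)]); q=qbest([*x,.2],TL+np.pi/2)
r.move_to([*x,.21],q); print(r.move_l([*x,.146],vel=.12,guard=8),tcp()); gripper_to(0,20); print(telemetry.current_opening())
a,F=wind(C,.075,a,a0-2*np.pi*41.4/12,v=.08); print('rise',(a0-a)/2/np.pi*12,telemetry.current_opening()); open('/tmp/a','w').write(f'{a0} {a}')
k=tcp(); print('knob',k,telemetry.current_wrist_force())
gripper_to(.05); r.move_l([*k[:2],.21],vel=.2); r.move_to([.35,-.12,.32],qbest([.35,-.12,.32],0)); print(T())
for i in range(3):
    for n in('top','side'):
        vision.snapshot(n); print(n,[marks(t,n)[:2] for t in('mark','platform_top','crank','knob_mid')])
print(marks('pot1','top'),marks('plug','top'))
I={n:shot(n,4) for n in('top','side')}
for n in I: np.save(f'/tmp/{n}.npy',I[n])
from ov import *
a=a%(2*np.pi); it=crank(C,a,.06); pl=L(0,.25)
it2=[(sq(pl,TL,.22,.2,.1411),(0,255,0)),(sq(pl,TL,.22,.2,.1411),(0,255,0))]
save('w2',np.vstack([np.hstack([draw('top',I['top'],(265,195,60,60),5,it),draw('top',I['top'],(155,170,100,60),5,it2)]),np.hstack([draw('side',I['side'],(235,190,60,60),5,it),draw('side',I['side'],(195,130,100,60),5,it2)])]))
```

```text
False [ 0.50382752 -0.07539482  0.14658856]
0.025862622505162663
rise 41.4 0.02558676215451031
knob [ 0.43181374 -0.02240137  0.1463543 ] [-2.70890545 -3.63955343  8.62682177]
110.1
top [[([0.5944, 0.3685, 0.1404], 0.42), ([0.4804, 0.5562, -0.0026], 0.41)], [([0.4899, 0.25, 0.1416], 0.64), ([0.5944, 0.3657, 0.1412], 0.45)], [([0.5035, -0.0017, 0.0608], 0.79)], [([0.4347, -0.026, 0.1324], 0.5)]]
side [[([0.5971, 0.3707, 0.1374], 0.35)], [([0.4867, 0.2521, 0.1389], 0.65), ([0.7527, -0.2352, -0.0009], 0.52)], [([0.503, -0.0034, 0.0669], 0.6)], [([0.7509, -0.2321, 0.0025], 0.66), ([0.4297, -0.0302, 0.133], 0.56)]]
top [[([0.5927, 0.37, 0.1384], 0.47), ([0.5022, 0.0008, 0.0595], 0.46)], [([0.4878, 0.249, 0.1414], 0.63)], [([0.5046, 0.0001, 0.0591], 0.72)], [([0.4823, 0.5578, -0.0015], 0.45), ([0.4323, -0.0232, 0.1306], 0.42)]]
side [[([0.6007, 0.3676, 0.142], 0.37)], [([0.4883, 0.2494, 0.1409], 0.66)], [], [([0.4307, -0.0247, 0.1321], 0.71)]]
top [[([0.5912, 0.3697, 0.1436], 0.44), ([0.5667, -0.1914, 0.0082], 0.3)], [([0.4408, 0.2988, 0.1411], 0.74), ([0.4921, 0.2476, 0.14], 0.59)], [([0.5, -0.0024, 0.0593], 0.53)], [([0.4359, -0.0266, 0.1298], 0.47), ([0.5916, 0.3684, 0.1429], 0.33)]]
side [[([0.4814, -0.2075, 0.0025], 0.43), ([0.5948, 0.3695, 0.1403], 0.35)], [([0.4892, 0.25, 0.1395], 0.75), ([0.75, -0.2354, 0.0032], 0.71)], [([0.5038, -0.003, 0.0612], 0.86)], [([0.432, -0.0235, 0.136], 0.51)]]
[([0.5407, 0.2081, 0.1397], 0.87), ([0.5456, 0.3037, 0.1409], 0.84), ([0.4484, 0.1971, 0.1401], 0.74), ([0.3902, -0.4856, -0.0019], 0.74), ([0.2851, -0.3916, -0.0008], 0.59), ([0.4394, 0.3015, 0.1383], 0.54), ([0.6459, 0.0108, -0.004], 0.51)] [([0.5716, -0.1917, 0.012], 0.45)]
```

View pics/w2.png

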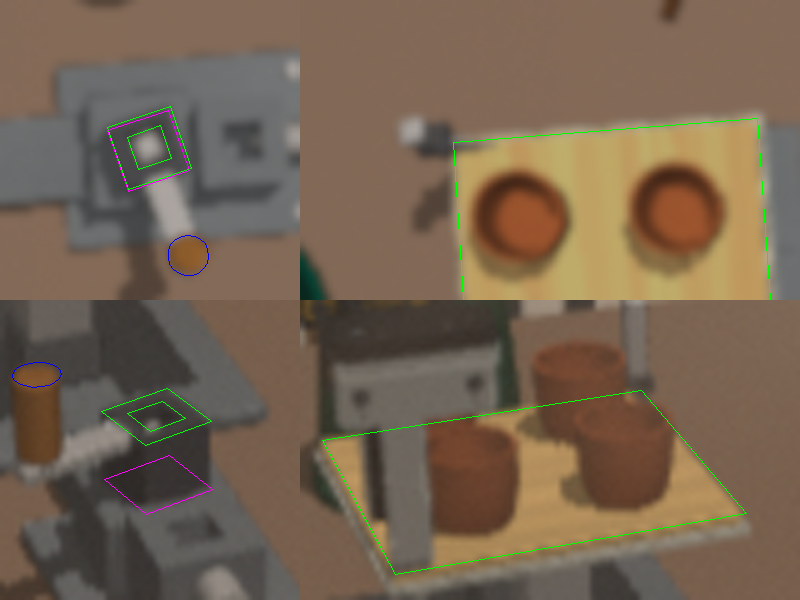

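The crank sits home on the shaft, with its hub at (150,148) in the top-left panel. The platform's edge matches the 0.141 wireframe in both views, and the pots stand. The network readings agree: platform and mark both average about 0.141. Now I take the crank off by its hub.

Run:
```python
from h import *
c=np.array([.504,.0]); yaw=-2.84; q=qbest([*c,.2],yaw)
r.move_to([*c,.22],q); gripper_to(.075,40)
print(r.move_l([*c,.094],vel=.12,guard=8),tcp())
gripper_to(0,50); print('op',telemetry.current_opening(),telemetry.current_wrist_force())
z=tcp()[2]
r.move_l([*c,.165],vel=.06); r.hold(.1); print('op',telemetry.current_opening(),tcp(),telemetry.current_wrist_force(),T())
a=R.from_quat(np.roll(q,-1)).as_matrix()[:2,0]; k=0 if a@[np.cos(yaw),np.sin(yaw)]>0 else np.pi
b=np.array([.475,-.205]); q2=Q(-3.0+k)
r.move_to([*b,.15],q2); print('op',telemetry.current_opening())
r.move_l([*b,.048],vel=.12); print(r.move_l([*b,.034],vel=.03,guard=3),tcp())
gripper_to(.075); r.hold(.2); r.move_l([*b,.2],vel=.2); r.move_to([.217,-.25,.35],qbest([.217,-.25,.35],0)); print(T())
for n in('top','side'):
    I=vision.snapshot(n); np.save(f'/tmp/{n}.npy',I); print(n,[marks(t,n)[:2] for t in('mark','platform_top','crank','knob_mid','plug')],marks('pot1',n))
A=np.load('/tmp/top.npy')[130:300,150:450]; B=np.load('/tmp/side.npy')[110:400,180:440]
save('f1',np.hstack([cv2.resize(A,(450,255)),cv2.resize(B,(229,255))])) if 0 else save('f1',np.hstack([cv2.resize(A,(460,261)),cv2.copyMakeBorder(cv2.resize(B,(234,261)),0,0,0,0,0)]))
```

```text
True [5.02589621e-01 2.09255082e-04 9.52644530e-02]
op 0.043964003460969917 [ 0.92267417 -4.36877839 -2.60138652]
op 0.04383129718398732 [5.03687460e-01 6.21347367e-05 1.64589747e-01] [ 0.82827886  1.32386509 -3.32967926] 116.6
op 0.043581943596075215
True [ 0.47580169 -0.20563964  0.03992747]
121.8
top [[([0.5928, 0.3691, 0.1398], 0.36)], [([0.4885, 0.2475, 0.1366], 0.92)], [], [([0.4047, -0.2183, 0.0744], 0.61)], [([0.5691, -0.1908, 0.0076], 0.74)]] [([0.5407, 0.3042, 0.1436], 0.78), ([0.4402, 0.2982, 0.1376], 0.73), ([0.4477, 0.1934, 0.1416], 0.66), ([0.3902, -0.4881, -0.0022], 0.65), ([0.545, 0.2047, 0.1383], 0.64), ([0.6438, 0.014, -0.0011], 0.57), ([0.2869, -0.3924, 0.0018], 0.48)]
side [[([0.5432, 0.1992, 0.1381], 0.43)], [([0.4883, 0.247, 0.1401], 0.61)], [([0.4778, -0.2115, 0.0076], 0.79)], [], [([0.5638, -0.1939, 0.0064], 0.77)]] [([0.2875, -0.3974, 0.0022], 0.97), ([0.541, 0.3047, 0.1429], 0.79), ([0.4499, 0.2014, 0.1397], 0.74), ([0.3884, -0.488, 0.0007], 0.65), ([0.6501, 0.0115, -0.0005], 0.58), ([0.4437, 0.2979, 0.1397], 0.54)]
```

View pics/f1.png

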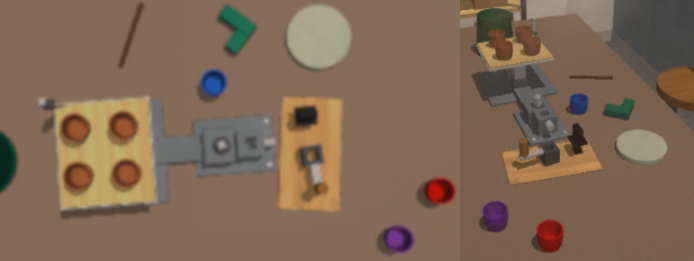

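Everything is in place: pots on the platform (75,128), (123,125), (78,175), (126,172); plug (305,116) and crank (313,160) standing on the board. A final check of level from a few more readings, then hand in.

Run:
```python
from h import *
v={}
for n in('top','side'):
    for i in range(7):
        vision.snapshot(n)
        for t,xy in(('mark',(.595,.369)),('platform_top',(.4885,.25))):
            v.setdefault((n,t),[]).extend(m[0][2] for m in marks(t,n) if np.hypot(m[0][0]-xy[0],m[0][1]-xy[1])<.012)
for k,x in v.items(): print(k,len(x),np.mean(x).round(4),np.std(x).round(4))
d=np.mean(v['top','platform_top']+v['side','platform_top'])-np.mean(v['top','mark']+v['side','mark']); print(d,T())
if abs(d)<.002: r.sign_off(); print('signed')
```

```text
('top', 'mark') 7 0.1407 0.0007
('top', 'platform_top') 7 0.1398 0.0013
('side', 'mark') 7 0.1425 0.0018
('side', 'platform_top') 7 0.1392 0.0016
-0.0020999999999999353 124.6
```

Run:
```python
from ov import *
I=shot('side',5); J=shot('top',5); pl=L(0,.25)
b=L(.112,.362)
def it(z): return [(sq(pl,TL,.22,.2,z),(0,255,0)),(sq(b,TL,.022,.022,.146),(255,0,0)),(sq(b,TL,.022,.022,.136),(255,255,0))]
save('f2',np.vstack([draw('side',I,(195,125,100,66),6,it(.141))[:300],draw('top',J,(170,170,100,50),6,it(.141))]))
# grey-level edge fit: front edge of platform in side view, and same for right edge
g=I.mean(2)
def score(z,pts): 
    P=np.c_[pts,np.full(len(pts),z)]; uv=proj('side',P).astype(np.float32); return cv2.remap(g,uv[:,:1],uv[:,1:],1)[:,0].mean()
f=np.array([L(x,.15) for x in np.linspace(-.08,.08,40)])
print([(round(z,4),round(float(score(z,f)),1)) for z in np.arange(.125,.155,.0015)])
```

```text
[(np.float64(0.125), 99.5), (np.float64(0.1265), 107.3), (np.float64(0.128), 115.1), (np.float64(0.1295), 121.9), (np.float64(0.131), 125.2), (np.float64(0.1325), 124.6), (np.float64(0.134), 121.9), (np.float64(0.1355), 117.4), (np.float64(0.137), 113.9), (np.float64(0.1385), 115.7), (np.float64(0.14), 121.2), (np.float64(0.1415), 126.8), (np.float64(0.143), 132.0), (np.float64(0.1445), 134.9), (np.float64(0.146), 135.1), (np.float64(0.1475), 134.6), (np.float64(0.149), 134.4), (np.float64(0.1505), 134.5), (np.float64(0.152), 134.5), (np.float64(0.1535), 133.5)]
```

View pics/f2.png

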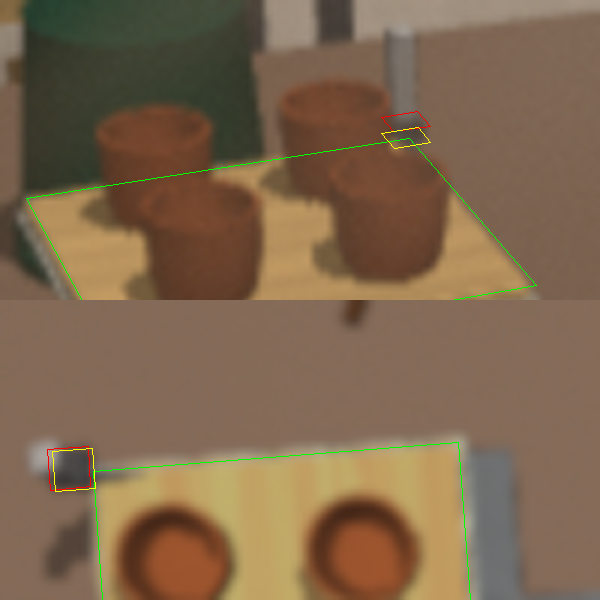

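The overlay shows the platform's edges on the 0.141 wireframe and the collar on its 0.141 ± 5 mm box. That agrees with the turn count, so I'm handing in.

```bash
python3 -c "
from plant import r
print(r.sign_off())"
```

```text
the job is handed in; nothing more can be done
None
```

Job handed in: the four clay pots stand on the platform, which is wound up to about 141 mm, level with the pointer to within about 2 mm by my readings; the crank and lock plug stand on the tool board, and nothing else was moved.

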